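Set the drone test supply to its mark and energise it

TASK

Turn the big bar-grip dial on the sloping panel of the blue bench supply clockwise until its white pointer stands at the orange mark on the scale, and let go of it. Then press the green palm plunger of the yellow switch box all the way down to its stop, keep it there for a moment without forcing it (under 40 N) and release it. Never press the plunger while the dial is off its mark, and leave the drone, bin, spool and screwdriver where they are.

Things in the scene. Friction and masses are not known exactly. Their poses are not given: they have to be found in the camera images.
- console: fixed blue bench supply, 210 (x) by 200 (y) by 160 mm high; origin at the centre of its underside, its front (low) side faces its own -x. Its grey top panel slopes: 50 mm high at the front edge, rising 30 degrees towards +x, so the panel's outward normal leans 30 degrees from vertical towards the console's -x
- dial_grip (a point): the point to grip on the dial: on its axis, 31 mm above the panel. Axes: z is the dial's axis, outward from the panel (30 degrees from vertical); x runs along the bar towards the white pointer; y is across the bar (close the fingers along y). The dial: a skirt disc 76 mm across, up to 7 mm above the panel, with a black bar 66 mm long, 16 mm thick, top 46 mm above the panel
- dial_pointer (a point): the tip of the white pointer, on the dial, 45 mm from its axis and 6 mm above the panel; turns with the dial
- dial (a joint): dial angle, rad: 0 at the counter-clockwise stop (pointer to the lower left seen from the robot), grows clockwise seen from above, stop at 4.712; takes about 0.2 N m to turn and stays where it is left; starts between 0.1 and 0.7
- mark_tip (a point): the point at the orange mark (a flat bar 22 by 7 mm on the black scale disc, 124 mm across, round the dial) where the pointer tip must come: also 45 mm from the dial's axis and 6 mm above the panel. Fixed during the run, somewhere between 2.2 and 3.6 rad of dial angle; its x axis points outward from the dial axis through the mark, as the dial's does through its pointer
- switch: fixed yellow switch box, 90 by 90 by 50 mm high, origin at the centre of its underside; carries the plunger upright at its centre
- plunger_top (a point): centre of the top face of the green plunger head (52 mm across, 14 mm thick), 100 mm above the bench when released; moves down with it
- plunger (a joint): how far the plunger is pressed, m: 0 released, 0.018 at its stop; the spring needs 3 N at first and 8 N at the stop, a rubber buffer
- bin: bystander: blue open parts bin, 120 by 100 by 50 mm high, loose, origin at the centre of its underside
- drone: bystander: black quadcopter with orange propellers, about 260 mm across and 48 mm high, loose, origin under its centre
- spool: bystander: red spool, 72 mm across, 50 mm high, standing, loose, origin at the centre of its underside
- driver: bystander: orange-handled screwdriver 180 mm long lying on the bench behind the supply, loose, origin under its middle

How it is judged:
By the outcome, as a careful person would: the job done as asked, in the order asked, and still so for the second after the job is handed in, with the robot touching nothing.
It also fails if it takes over 70 s, if anything falls off the work surface, if the arm or the gripper's body presses on something with over 40 N, if the wrist force passes 120 N, or if a joint passes its speed limit or range.

ROBOT

A 6-joint arm with a two-finger parallel gripper is mounted at the origin on the work surface. World frame = base frame: x ahead of the robot, y to its left, z up, the work surface at z = 0. Lengths are in m, angles in rad, forces in N, time in s.
With the tool pointing down it reaches from about 0.35 to 0.775 m from the base axis. Payload 5.5 kg.
Tool frame: the origin (TCP) lies at the very end of the fingers, on their centre line; the grasp point (between the pads) lies env.hold_point_z behind it (env.hold_point_z is the distance from the TCP to the grasp point, in m); z points along the fingers, y is the line along which they close (so a half turn about z gives the same grasp; the last joint's range is limited). The gripper opens to 85 mm and grips with 20 to 120 N. Pads are 22 mm wide; open, the fingers measure 114 mm over their backs; the gripper's body (76 mm by 85 mm) begins 54 mm behind the grasp point. The pads swing forward as they close: fully open they stand 13 mm farther back than shut.
Start: joints at [-1.368, 0.313, 0.046, 1.304, 0, 1.431], TCP at [0.193, -0.542, 0.231] pointing down, gripper open.
Joint ranges: [-2.76, 2.76], [-0.86, 1.69], [-1.03, 1.26], [-2.2, 2.34], [-1.47, 1.5], [-3.14, 3.14]. Speed limits (rad/s): [2.57, 2.57, 3.14, 3.14, 3.14, 3.14].

INTERFACE

Orientations are given as a unit quaternion [w, x, y, z].
In Python, from workcell import env gives the robot as it stands.
- The arm moves only by the tool carry_out, never from a script. Its argument "steps" is a list of rows, each a list of 3 entries, a list of its own where there are three numbers: the turn, a rotation vector about the tool's x, y, z in degrees, then the shift along the tool's x, y, z in cm, then the closure in counts, from 0 (fully open) to 255 (shut). A call has exactly 8 rows; each row is the pose to reach, as a shift and turn from the pose commanded when the call began, along the tool's axes at that moment; what a row does not reach only later rows make up. A row lasts 1/8 s, in which the tool goes at most 62.5 mm and 10.7 degrees, less where a joint would pass 70% of its speed; a pose out of reach is approached as far as the arm can. A call with a gripper value outside its range is refused whole. The fingers move at their own pace and stop on an object; "force" is the grip in N (left out, the last holds). Time passes only in rows, so rows that repeat a pose let the fingers close, or fill a call up. It gives the time, the measured TCP pose, the force, the opening and the grip force at its end, in the units of the state.
- env.get_state(): the state, without advancing time (a new reading comes with each control period).
- env.read_camera(name): name is "scene" or "top" or "wrist"; returns (picture, depth): 480x640x3 uint8, red, green, blue; 480x640 float32, m along the optical axis (not along the pixel's ray), 0 where there is no reading.
- env.get_calibration(name): a dict with "fx", "fy", "cx", "cy" (pixels), "D" ([k1, k2, p1, p2, k3] as OpenCV has them; the pictures are not rectified), "origin" and "orientation" of the camera in the world. Camera axes: x right, y up, looking along -z (the intrinsics and any distortion apply to the point x, -y, -z); pixel columns grow to the right and rows downward; lengths in m; the calibration is good to about 2 mm. A picture is of the moment at which its call begins: read the wrist's pose just before it. get_calibration takes no time and is no camera call; for the wrist camera it gives the pose at the moment of the call.
- env.hand_in(): hands the job in; it is judged then, once.
The state is a dict: "clock": time; "joint_pos": joint angles; "qvel": joint speeds; "tau": joint torques, N m; "tcp_pos": TCP position; "orientation": TCP orientation; "wrist_force": force on the tool from outside, world axes, zero at the start; "ft_torque": the same for the moment, N m; "finger_gap": finger opening in m; "grip_force": force on a finger pad.
Only numpy, scipy, OpenCV 4.12 (cv2) and the standard library are available. Lean on these libraries where they do the work, as an engineer would, in place of code of your own. Each camera call takes 0.05 s, during which the arm holds its last target. There are 200 camera calls.

## Working session

There is one attempt and no reset: what is moved stays moved. The work goes in short steps, Python scripts to look and compute and a tool call to move; the robot and the scene stay as the last step left them, time stands still between calls to the robot, and variables do not carry over. Pictures are saved under pics/ and viewed, at most 10 in all, crops included, and the job is handed in when it is done.

Besides the shell and the picture viewer there is one more tool, called after "Request:" by a JSON object that holds its "api" and its "payload", one argument or row to a line. carry_out: Moves the arm, as the interface text tells. Its arguments: {"type":"object","properties":{"steps":{"type":"array","items":{"type":"array"}},"force":{"type":"number"}},"required":["steps"]}

```bash
mkdir -p pics; ls
python3 - <<'E'
from workcell import env
import cv2, numpy as np
print(env.hold_point_z, env.get_state())
for n in ("scene","top"):
    p,d=env.read_camera(n); c=env.get_calibration(n); print(n,c)
    cv2.imwrite(f"pics/{n}0.png",p[:,:,::-1]); np.savez(f"pics/{n}0.npz",p=p,d=d,**{k:np.array(v) for k,v in c.items()})
E
```

```text
pics
0.0187 {'clock': 0.0, 'joint_pos': array([-1.36759615e+00,  3.13975291e-01,  4.49531305e-02,  1.30362043e+00,
       -2.28822769e-05,  1.43120059e+00]), 'qvel': array([ 0.00093994, -0.000618  , -0.00097092,  0.00129304, -0.00123942,
       -0.00140272]), 'tau': array([ 1.13254082e-03, -4.80625749e+01,  2.98535174e+01,  1.92655879e-02,
       -3.22753122e-04, -3.48161819e-06]), 'tcp_pos': array([ 0.19314793, -0.54102275,  0.23041261]), 'orientation': array([-9.22301628e-04,  9.85346872e-01,  1.70559927e-01, -4.07880558e-05]), 'wrist_force': array([ 0.29994588, -0.43952475,  0.22250593]), 'ft_torque': array([ 0.06280615,  0.00485626, -0.01175043]), 'grip_force': 0.0, 'finger_gap': 0.08550994617869317}
scene {'fx': 566.257548826051, 'fy': 566.257548826051, 'cx': 325.54524996606574, 'cy': 239.81127881686587, 'D': array([-0.09654013,  0.        ,  0.        ,  0.        ,  0.        ]), 'origin': array([ 1.21860809, -0.53294778,  1.28882843]), 'orientation': array([0.86957204, 0.27489198, 0.11443915, 0.39393217])}
top {'fx': 617.9157568078989, 'fy': 617.9157568078989, 'cx': 327.6447157231766, 'cy': 238.06616790410183, 'D': array([-0.09987492,  0.        ,  0.        ,  0.        ,  0.        ]), 'origin': array([ 0.38186003, -0.00770695,  1.24785571]), 'orientation': array([ 0.73375754,  0.07483879, -0.0686704 , -0.6717763 ])}
```

View pics/scene0.png

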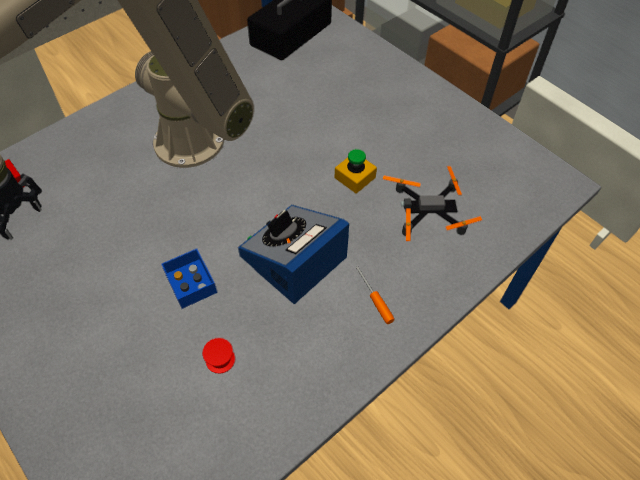

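View pics/top0.png

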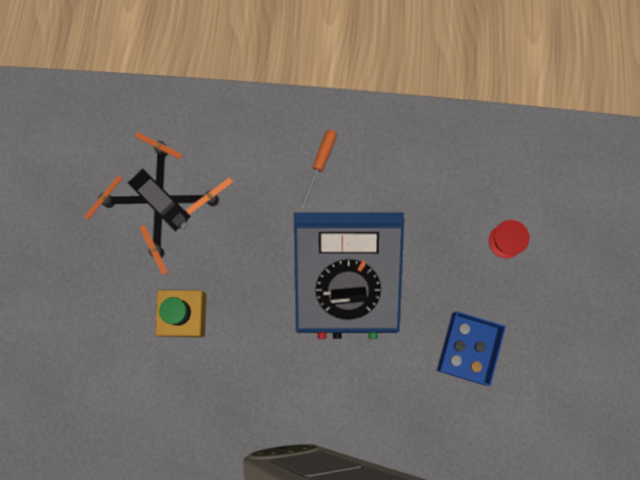

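The top view shows the dial at about (348,289), the orange mark at (362,266), and the plunger at (174,311). The drone is at (160,195), left of the supply. I'll crop the dial next and build the geometry helpers.

```bash
cat > h.py <<'E'
import numpy as np, cv2
from scipy.spatial.transform import Rotation as R
def rot(q): return R.from_quat(np.asarray(q)[[1,2,3,0]]).as_matrix()
def load(n): return dict(np.load(f"pics/{n}.npz"))
def K(c): return np.array([[c["fx"],0,c["cx"]],[0,c["fy"],c["cy"]],[0,0,1.]])
def rays(c,uv):
    q=cv2.undistortPoints(np.asarray(uv,float).reshape(-1,1,2),K(c),np.asarray(c["D"],float)).reshape(-1,2)
    return np.c_[q[:,0],-q[:,1],-np.ones(len(q))]@rot(c["orientation"]).T   # scaled: depth 1
def pts(c,uv,d): return c["origin"]+rays(c,uv)*np.asarray(d).reshape(-1,1)
def onplane(c,uv,n,h):   # n.x=h
    r=rays(c,uv); return c["origin"]+r*((h-c["origin"]@n)/(r@n))[:,None]
def proj(c,X):
    x=(np.atleast_2d(X)-c["origin"])@rot(c["orientation"])*[1,-1,-1]
    return cv2.projectPoints(x,np.zeros(3),np.zeros(3),K(c),np.asarray(c["D"],float))[0].reshape(-1,2)
def snap(env,n,name):
    c=env.get_calibration(n); p,d=env.read_camera(n)
    cv2.imwrite(f"pics/{name}.png",p[:,:,::-1]); np.savez(f"pics/{name}.npz",p=p,d=d,**{k:np.array(v) for k,v in c.items()})
E
python3 - <<'E'
from h import *
c=load("top0"); p,d=c["p"],c["d"]
crop=p[200:345,280:420]; cv2.imwrite("pics/crop0.png",cv2.resize(crop[:,:,::-1],None,fx=4,fy=4,interpolation=cv2.INTER_CUBIC))
hsv=cv2.cvtColor(p,cv2.COLOR_RGB2HSV)
def world(m):
    v,u=np.nonzero(m&(d>0)); return pts(c,np.c_[u,v],d[v,u]),np.c_[u,v]
# grey panel: sides of dial
g=np.zeros(d.shape,bool); g[235:325,302:316]=1; g[235:320,384:396]=1
P,_=world(g); ctr=np.median(P,0)
A=np.c_[P[:,:2],np.ones(len(P))]; s=np.linalg.lstsq(A,P[:,2],rcond=None)[0]
n=np.array([-s[0],-s[1],1]);n/=np.linalg.norm(n); print("n",n,"tilt",np.degrees(np.arccos(n[2])),"res",np.std(A@s-P[:,2]))
print("yaw",np.degrees(np.arctan2(-n[1],-n[0])),"h",ctr@n)
# bench height
b=np.zeros(d.shape,bool); b[250:300,230:280]=1; print("bench",np.median(world(b)[0][:,2]))
# green plunger
gr=(hsv[...,0]>45)&(hsv[...,0]<85)&(hsv[...,1]>120); gr[:, 220:]=0
P,uv=world(gr); t=P[:,2]>0.09; print("plunger depth",P[t].mean(0),t.sum(), np.median(P[t][:,2]))
(u,v),r=cv2.minEnclosingCircle(uv[t].astype(np.float32)); print((u,v),r,onplane(c,[[u,v]],np.array([0,0,1.]),.1))
ye=(hsv[...,0]>15)&(hsv[...,0]<30)&(hsv[...,1]>150); ye[:, 220:]=0;ye[:285]=0
P,uv=world(ye);t=P[:,2]>0.045;print("box",(P[t].min(0)+P[t].max(0))/2,P[t].max(0)-P[t].min(0))
E
```

```text
n [-0.50014954 -0.04419744  0.8648104 ] tilt 30.138937961189963 res 0.0023486529510974223
yaw 5.05002110707784 h -0.18019895894363355
bench 0.0009110439238790846
plunger depth [0.45487386 0.28812652 0.10050035] 536 0.1006499279195967
(173.0, 310.5) 13.647443771362305 [[0.45494104 0.28817716 0.1       ]]
box [0.45469263 0.28951843 0.07419976] [0.09254885 0.09383673 0.05828673]
```

View pics/crop0.png

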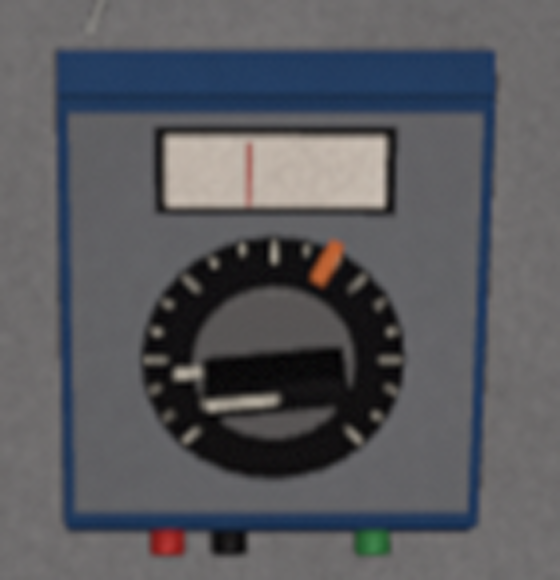

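Crop: the pointer tip is white at crop (187,373), pointing left. The orange mark is at (327,263) and the dial centre at about (273,358), so the dial needs roughly 125° clockwise. Next I'll compute the dial frame.

```bash
cat > dial.py <<'E'
from h import *
N0=np.array([-.5,0,.8660254])
def frame(yaw):
    B=R.from_euler('z',yaw,degrees=True).as_matrix()
    return B@np.c_[[.8660254,0,.5],[0,1,0],N0]   # cols: upslope, left, normal
def inplane(c,uv,F,h): return onplane(c,uv,F[:,2],h)@F[:,:2]
def cw(dxy): return np.degrees(np.arctan2(-dxy[...,1],dxy[...,0]))
E
python3 - <<'E'
from dial import *
c=load("top0"); p,d=c["p"],c["d"]; hsv=cv2.cvtColor(p,cv2.COLOR_RGB2HSV)
# console yaw from the panel's blue/grey outline on the flat rear top & sides
bl=((hsv[...,0]>100)&(hsv[...,0]<125)&(hsv[...,1]>120)).astype(np.uint8); bl[:,:285]=0; bl[:,412:]=0; bl[:205]=0; bl[345:]=0
cs,_=cv2.findContours(bl,cv2.RETR_EXTERNAL,cv2.CHAIN_APPROX_NONE); k=max(cs,key=cv2.contourArea)[:,0]
top=k[(k[:,1]<225)&(k[:,0]>303)&(k[:,0]<396)]; front=k[(k[:,1]>320)&(k[:,0]>305)&(k[:,0]<390)]
for nm,e,z in(("rear",top,.16),("front",front,.05)):
    W=onplane(c,e,np.array([0,0,1.]),z); s=np.polyfit(W[:,1],W[:,0],1); print(nm,"yaw",-np.degrees(np.arctan(s[0])),W.mean(0))
F=frame(5.0)
g=np.zeros(d.shape,bool); g[235:325,302:316]=1; g[235:320,384:396]=1
v,u=np.nonzero(g); P=pts(c,np.c_[u,v],d[v,u]); h=np.median(P@F[:,2]); print("h",h)
# black disc outer rim on panel
blk=((p.max(2)<60)).astype(np.uint8); m=np.zeros_like(blk); m[255:325,310:386]=blk[255:325,310:386]
m=cv2.morphologyEx(m,cv2.MORPH_CLOSE,np.ones((5,5)))
k=max(cv2.findContours(m,cv2.RETR_EXTERNAL,cv2.CHAIN_APPROX_NONE)[0],key=cv2.contourArea)[:,0]
Q=inplane(c,k,F,h+.001); A=np.c_[2*Q,np.ones(len(Q))]; 
keep=np.ones(len(Q),bool)
for _ in range(4):
    s=np.linalg.lstsq(A[keep],(Q[keep]**2).sum(1),rcond=None)[0]; r=np.sqrt(s[2]+s[:2]@s[:2]); e=np.linalg.norm(Q-s[:2],axis=1)-r; keep=abs(e)<.002
print("centre",s[:2],"r",r,keep.mean())
C=F[:,:2]@s[:2]+F[:,2]*h; print("dial axis on panel",C)
orr=(hsv[...,0]<18)&(hsv[...,1]>130)&(p[...,0]>120); m=np.zeros_like(orr); m[255:280,350:375]=orr[255:280,350:375]
v,u=np.nonzero(m); Q=inplane(c,np.c_[u,v],F,h+.001)-s[:2]; print("mark",len(u),cw(Q.mean(0)),np.linalg.norm(Q.mean(0)))
w=p.min(2)>110; m=np.zeros_like(w); m[285:300,318:332]=w[285:300,318:332]
v,u=np.nonzero(m); print(np.c_[u,v].mean(0)); Q=inplane(c,np.c_[u,v],F,h+.006)-s[:2]; print("pointer",len(u),cw(Q.mean(0)),np.linalg.norm(Q.mean(0)))
G=C+.031*F[:,2]; print("grip",G)
E
```

```text
rear yaw 5.068842175048571 [ 0.65521721 -0.02361104  0.16      ]
front yaw 5.013509064469785 [ 0.44941384 -0.04038193  0.05      ]
h -0.17661706381104098
centre [ 0.49766982 -0.07901379] r 0.060001286204282085 0.9030612244897959
dial axis on panel [ 0.52421364 -0.03345286  0.09588005]
mark 44 26.57323893514385 0.05493299007246477
[326.2 292.8]
pointer 15 -96.11770765319693 0.04083788880403235
grip [ 0.50877262 -0.03480378  0.12272683]
```

```bash
cat >> dial.py <<'E'
def rel(st,pos,Rt):
    R0=rot(st["orientation"]); 
    print("turn",np.round(R.from_matrix(R0.T@Rt).as_rotvec(degrees=True),1),"shift cm",np.round(100*R0.T@(np.asarray(pos)-st["tcp_pos"]),2))
def toolR(phi,F):  # tool z into panel, tool x AWAY from pointer direction phi (cw deg from upslope)
    a=np.radians(phi); x=-(F[:,0]*np.cos(a)-F[:,1]*np.sin(a)); z=-F[:,2]; return np.c_[x,np.cross(z,x),z]
def downR(psi): a=np.radians(psi); x=np.array([np.cos(a),np.sin(a),0]); z=np.array([0,0,-1.]); return np.c_[x,np.cross(z,x),z]
E
python3 - <<'E'
from dial import *
from workcell import env
s=env.get_state(); rel(s,[.35,-.40,.27],downR(100))
s2=dict(s); s2["tcp_pos"]=np.array([.35,-.40,.27]); s2["orientation"]=R.from_matrix(downR(100)).as_quat()[[3,0,1,2]]
rel(s2,[.44,-.2,.27],downR(182))
E
```

```text
turn [ -0.1  -0.1 -80.4] shift cm [19.51 -8.02 -3.93]
turn [  0.   0. -82.] shift cm [18.13 12.34  0.  ]
```

Request:
{"api": "carry_out", "payload": {
  "steps": [
    [[0, 0, -10], [2.5, -1, -0.5], 0],
    [[0, 0, -20], [5, -2, -1], 0],
    [[0, 0, -30], [7.5, -3, -1.5], 0],
    [[0, 0, -40], [10, -4, -2], 0],
    [[0, 0, -50], [12.5, -5, -2.5], 0],
    [[0, 0, -60], [15, -6, -3], 0],
    [[0, 0, -70], [17.5, -7, -3.5], 0],
    [[0, 0, -80], [19.5, -8, -4], 0]
  ]
}}

```text
clock: 1.1
tcp_pos: [0.3506, -0.3997, 0.271]
orientation: [-0.0, 0.643, 0.766, 0.0]
wrist_force: [0.6, -1.2, 0.6]
finger_gap: 0.0855
grip_force: 0.0
```

Request:
{"api": "carry_out", "payload": {
  "steps": [
    [[0, 0, -10], [2.3, 1.5, 0], 0],
    [[0, 0, -20], [4.6, 3, 0], 0],
    [[0, 0, -30], [6.9, 4.5, 0], 0],
    [[0, 0, -40], [9.2, 6, 0], 0],
    [[0, 0, -50], [11.5, 7.5, 0], 0],
    [[0, 0, -60], [13.8, 9, 0], 0],
    [[0, 0, -70], [16, 10.5, 0], 0],
    [[0, 0, -82], [18, 12.3, 0], 0]
  ]
}}

```text
clock: 2.1
tcp_pos: [0.4411, -0.2016, 0.271]
orientation: [-0.0, -0.006, 1.0, 0.0]
wrist_force: [-0.2, -0.2, -0.7]
finger_gap: 0.0849
grip_force: 0.0
```

Run:
```python
from dial import *
from workcell import env
s=env.get_state(); print(s["clock"],s["tcp_pos"],np.degrees(s["joint_pos"]))
F=frame(5); G=np.array([.5088,-.0348,.1227]); rel(s,G+.09*F[:,2],toolR(-96,F))
```

```text
2.1 [ 0.44110765 -0.20161034  0.27097971] [-3.40540819e+01  7.42211009e+00 -5.26241628e+00  7.73590132e+01
 -5.09925277e-03 -3.47804050e+01]
turn [ 24.5 -23.8 -97.7] shift cm [-2.5  16.26  7.04]
```

Request:
{"api": "carry_out", "payload": {
  "steps": [
    [[2.4, -2.4, -9.7], [-0.3, 2, 0.9], 0],
    [[4.9, -4.8, -19.5], [-0.6, 4, 1.8], 0],
    [[7.3, -7.2, -29.2], [-0.9, 6, 2.6], 0],
    [[9.8, -9.5, -39], [-1.2, 8, 3.5], 0],
    [[12.2, -11.9, -48.8], [-1.5, 10, 4.4], 0],
    [[14.7, -14.3, -58.5], [-1.8, 12.2, 5.3], 0],
    [[17.1, -16.7, -68.3], [-2.1, 14.2, 6.2], 0],
    [[19.6, -19, -78.1], [-2.5, 16.2, 7], 0]
  ]
}}

```text
clock: 3.1
tcp_pos: [0.4644, -0.0394, 0.2005]
orientation: [0.153, -0.629, 0.746, -0.156]
wrist_force: [0.3, -1.1, -0.2]
finger_gap: 0.0852
grip_force: 0.0
```

Run:
```python
from dial import *
from workcell import env
s=env.get_state(); print(s["clock"],s["tcp_pos"],np.degrees(s["joint_pos"]))
F=frame(5); G=np.array([.5088,-.0348,.1227]); rel(s,G+.09*F[:,2],toolR(-96,F))
```

```text
3.1 [ 0.46444252 -0.0394314   0.20052531] [-18.25452038 -13.33932492 -40.57295215  38.07585901   5.35841527
 -97.29171193]
turn [  4.9  -4.9 -19.6] shift cm [-0.06  0.05 -0.03]
```

Request:
{"api": "carry_out", "payload": {
  "steps": [
    [[2.4, -2.4, -9.8], [0, 0, 0], 0],
    [[4.9, -4.9, -19.6], [0, 0, 0], 0],
    [[4.9, -4.9, -19.6], [0, 0, 0], 0],
    [[4.9, -4.9, -19.6], [0, 0, 0], 0],
    [[4.9, -4.9, -19.6], [0, 0, 0], 0],
    [[4.9, -4.9, -19.6], [0, 0, 0], 0],
    [[4.9, -4.9, -19.6], [0, 0, 0], 0],
    [[4.9, -4.9, -19.6], [0, 0, 0], 0]
  ]
}}

```text
clock: 4.1
tcp_pos: [0.4651, -0.0404, 0.2013]
orientation: [-0.182, 0.744, -0.616, 0.185]
wrist_force: [0.2, -0.9, -0.8]
finger_gap: 0.0854
grip_force: 0.0
```

Run:
```python
from dial import *
from workcell import env
snap(env,"wrist","w1"); s=env.get_state(); print(s["clock"],s["tcp_pos"],np.degrees(s["joint_pos"]))
c=load("w1"); F=frame(5); C=np.array([.52421,-.03345,.09588]); u=lambda a:np.cos(np.radians(a))*F[:,0]-np.sin(np.radians(a))*F[:,1]
print(proj(c,[C,C+.046*F[:,2],C+.045*u(26.6),C+.045*u(-96)+.006*F[:,2]]).round())
```

```text
4.15 [ 0.46510255 -0.04041682  0.20128122] [ -24.05608577  -15.70123384  -44.08594418   34.79001055   14.01153367
 -121.3776971 ]
[[323. 231.]
 [323. 253.]
 [269. 198.]
 [323. 291.]]
```

View pics/w1.png

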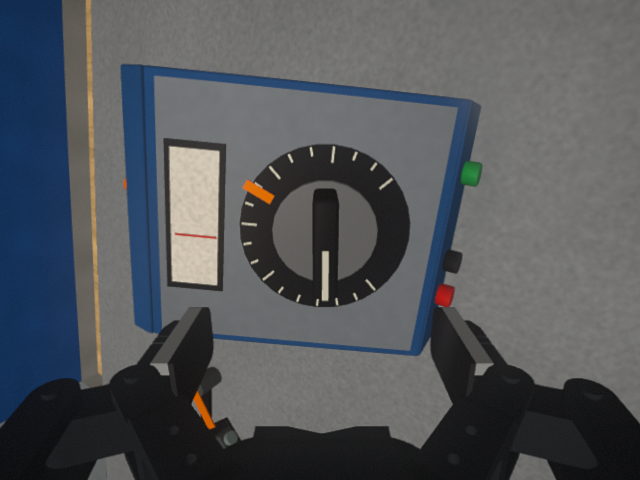

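The wrist view shows the dial disc centred at (325,226), with its bar vertical in the picture and the pointer tip at (325,300). The orange mark is at (258,192). The fingers straddle the bar symmetrically. Next I'll refine the pose from this view.

```bash
cat > meas.py <<'E'
from dial import *
def measure(name,h,yaw=5.0,C0=np.array([.52421,-.03345,.09588])):
    c=load(name); p=c["p"]; F=frame(yaw); hsv=cv2.cvtColor(p,cv2.COLOR_RGB2HSV)
    v,u=np.mgrid[0:480,0:640]; uv=np.c_[u.ravel(),v.ravel()]
    Q=inplane(c,uv,F,h).reshape(480,640,2)-C0@F[:,:2]; near=np.linalg.norm(Q,axis=2)<.072
    blk=((p.max(2)<70)&near).astype(np.uint8); blk=cv2.morphologyEx(blk,cv2.MORPH_CLOSE,np.ones((9,9)))
    k=max(cv2.findContours(blk,cv2.RETR_EXTERNAL,cv2.CHAIN_APPROX_NONE)[0],key=cv2.contourArea)[:,0]
    q=inplane(c,k,F,h+.001); keep=np.ones(len(q),bool)
    for _ in range(6):
        A=np.c_[2*q,np.ones(len(q))]; s=np.linalg.lstsq(A[keep],(q[keep]**2).sum(1),rcond=None)[0]; r=np.sqrt(s[2]+s[:2]@s[:2]); keep=abs(np.linalg.norm(q-s[:2],axis=1)-r)<.0015
    C=F[:,:2]@s[:2]+F[:,2]*h; print("C",C,"r",r,keep.mean())
    def at(m,dh):
        y,x=np.nonzero(m); w=inplane(c,np.c_[x,y],F,h+dh)-s[:2]; return w
    near=np.linalg.norm(Q-(C-C0)@F[:,:2],axis=2)<.066
    w=at((hsv[...,0]<18)&(hsv[...,1]>150)&(p[...,0]>150)&near,.001); w=w[np.linalg.norm(w,axis=1)>.036]; print("mark",len(w),cw(w.mean(0)),np.linalg.norm(w.mean(0)))
    return c,F,s,C,at,near
E
python3 - <<'E'
from meas import *
c,F,s,C,at,near=measure("w1",-.1766)
p=c["p"]; w=at((p.min(2)>140)&near,.006)
ph=cw(w); r=np.linalg.norm(w,axis=1); k=(abs(ph+96)<9)&(r>.038)&(r<.048); print("pointer",k.sum(),cw(w[k].mean(0)),r[k].min(),r[k].max())
# stripe on bar top: direction
t=at((p.min(2)>140)&near,.046); k=(abs(cw(t)+96)<25)&(np.linalg.norm(t,axis=1)<.036); q=t[k]; d=np.linalg.svd(q-q.mean(0))[2][0]; d*=np.sign(d[1]); print("stripe dir",cw(d),k.sum(),"offset across",q.mean(0)@[d[1],-d[0]])
from workcell import env
st=env.get_state(); Rt=rot(st["orientation"]); print("tool x away: phi",cw(-(Rt[:,0]@F[:,:2])),"tilt err",np.degrees(np.arccos(-Rt[:,2]@F[:,2])))
# depth check of panel height
d=c["d"]; m=np.zeros(d.shape,bool); m[100:130,180:240]=1; m[290:330,240:280]=1; m[120:200,415:440]=1; v,u=np.nonzero(m&(d>0)); P=pts(c,np.c_[u,v],d[v,u]); print("h med",np.median(P@F[:,2]), [np.median((pts(c,np.c_[u,v],d[v,u])@F[:,2])[i]) for i in ((v<135)&(u<300),(v>280),(u>400))])
E
```

```text
C [ 0.52304218 -0.03395991  0.09520047] r 0.06082548588461186 0.908203125
mark 313 25.96062100459329 0.054665847544822795
pointer 70 -96.03291236947102 0.0380572243068298 0.047911353873890186
stripe dir -96.75472171474938 250 offset across 0.00024569553855582514
tool x away: phi -95.69404085226634 tilt err 0.06146972306081769
h med -0.1777320290829245 [np.float64(-0.17769499415404633), np.float64(-0.17767585459974966), np.float64(-0.17779543424229693)]
```

Run:
```python
from meas import *
c,F,s,C,*_=measure("w1",-.1777)
from workcell import env
st=env.get_state(); rel(st,C+F[:,2]*.0125,toolR(-96.2,F))
```

```text
C [ 0.52352496 -0.03358261  0.09422696] r 0.06108055414169569 0.908203125
mark 313 25.960621004593236 0.054895085704657724
turn [-0.  -0.1 -0.5] shift cm [-0.21  0.25 10.96]
```

Request:
{"api": "carry_out", "payload": {
  "steps": [
    [[0, 0, -0.5], [-0.2, 0.2, 2], 0],
    [[0, 0, -0.5], [-0.2, 0.25, 4], 0],
    [[0, 0, -0.5], [-0.2, 0.25, 6], 0],
    [[0, 0, -0.5], [-0.2, 0.25, 8], 0],
    [[0, 0, -0.5], [-0.2, 0.25, 9.5], 0],
    [[0, 0, -0.5], [-0.2, 0.25, 10.5], 0],
    [[0, 0, -0.5], [-0.2, 0.25, 10.9], 0],
    [[0, 0, -0.5], [-0.2, 0.25, 10.9], 0]
  ],
  "force": 40
}}

```text
clock: 5.15
tcp_pos: [0.5169, -0.0343, 0.1055]
orientation: [-0.181, 0.746, -0.613, 0.185]
wrist_force: [0.1, 0.4, -0.5]
finger_gap: 0.0855
grip_force: 0.0
```

Request:
{"api": "carry_out", "payload": {
  "steps": [
    [[0, 0, 0], [0, 0, 0], 120],
    [[0, 0, 0], [0, 0, 0], 255],
    [[0, 0, 0], [0, 0, 0], 255],
    [[0, 0, 0], [0, 0, 0], 255],
    [[0, 0, 0], [0, 0, 0], 255],
    [[0, 0, 0], [0, 0, 0], 255],
    [[0, 0, 0], [0, 0, 0], 255],
    [[0, 0, 0], [0, 0, 0], 255]
  ],
  "force": 40
}}

```text
clock: 6.15
tcp_pos: [0.5171, -0.0343, 0.106]
orientation: [-0.181, 0.746, -0.613, 0.186]
wrist_force: [-3.1, -0.2, 4.9]
finger_gap: 0.0156
grip_force: 41.4
```

Run:
```python
from meas import *
from workcell import env
st=env.get_state(); F=frame(5); C=np.array([.5235,-.0336,.0942]); print(st["clock"],st["wrist_force"],st["ft_torque"],st["finger_gap"],st["grip_force"],np.degrees(st["joint_pos"]))
print("tcp in dial frame mm",1000*F.T@(st["tcp_pos"]-C)); Rt=rot(st["orientation"]); print("phi",cw(-(Rt[:,0]@F[:,:2])))
```

```text
6.15 [-3.14196717 -0.22872408  4.88585138] [0.1583467  0.56924146 0.07351087] 0.015597694111098782 41.42369985580444 [ -19.78310496   -2.675782    -49.57406105   15.35406417   12.06115654
 -117.97593816]
tcp in dial frame mm [ 0.3480987  -0.17633488 13.38264492]
phi -96.19972206923461
```

Request:
{"api": "carry_out", "payload": {
  "steps": [
    [[0, 0, 7], [0, 0, 0], 255],
    [[0, 0, 15], [0, 0, 0], 255],
    [[0, 0, 23], [0, 0, 0], 255],
    [[0, 0, 31], [0, 0, 0], 255],
    [[0, 0, 39], [0, 0, 0], 255],
    [[0, 0, 47], [0, 0, 0], 255],
    [[0, 0, 55], [0, 0, 0], 255],
    [[0, 0, 61], [0, 0, 0], 255]
  ],
  "force": 40
}}

```text
clock: 7.15
tcp_pos: [0.517, -0.0342, 0.1059]
orientation: [0.25, -0.33, 0.908, -0.068]
wrist_force: [-4.8, 0.6, 6.6]
finger_gap: 0.0156
grip_force: 41.5
```

Run:
```python
from meas import *
from workcell import env
st=env.get_state(); F=frame(5); C=np.array([.5235,-.0336,.0942]); print(st["clock"],st["wrist_force"],st["ft_torque"],st["finger_gap"],st["grip_force"],np.degrees(st["joint_pos"]))
print("tcp in dial frame mm",1000*F.T@(st["tcp_pos"]-C)); Rt=rot(st["orientation"]); print("phi",cw(-(Rt[:,0]@F[:,:2])))
```

```text
7.15 [-4.785721    0.57498971  6.55226657] [0.04103527 0.61014491 0.23123039] 0.01557352215506809 41.4852511882782 [-19.77565245  -2.67711684 -49.58239473  15.36469888  12.05916413
 -56.79734135]
tcp in dial frame mm [ 0.17470896 -0.05145059 13.36289807]
phi -35.023925224063454
```

Request:
{"api": "carry_out", "payload": {
  "steps": [
    [[0, 0, 8], [0, 0, 0], 255],
    [[0, 0, 16], [0, 0, 0], 255],
    [[0, 0, 24], [0, 0, 0], 255],
    [[0, 0, 32], [0, 0, 0], 255],
    [[0, 0, 40], [0, 0, 0], 255],
    [[0, 0, 48], [0, 0, 0], 255],
    [[0, 0, 56], [0, 0, 0], 255],
    [[0, 0, 61], [0, 0, 0], 255]
  ],
  "force": 40
}}

```text
clock: 8.15
tcp_pos: [0.517, -0.0341, 0.1059]
orientation: [0.25, 0.176, 0.95, 0.069]
wrist_force: [-4.0, 0.2, 6.5]
finger_gap: 0.0155
grip_force: 41.6
```

Request:
{"api": "carry_out", "payload": {
  "steps": [
    [[0, 0, 0], [0, 0, 0], 255],
    [[0, 0, 0], [0, 0, 0], 0],
    [[0, 0, 0], [0, 0, 0], 0],
    [[0, 0, 0], [0, 0, 0], 0],
    [[0, 0, 0], [0, 0, 0], 0],
    [[0, 0, 0], [0, 0, -2], 0],
    [[0, 0, 0], [0, 0, -5], 0],
    [[0, 0, 0], [0, 0, -9], 0]
  ]
}}

```text
clock: 9.15
tcp_pos: [0.4711, -0.0379, 0.1834]
orientation: [0.249, 0.175, 0.95, 0.069]
wrist_force: [1.5, -0.1, 0.7]
finger_gap: 0.0854
grip_force: 0.0
```

```bash
cat > look.py <<'E'
import sys
from meas import *
from workcell import env
n=sys.argv[1]; ph0=float(sys.argv[2])
snap(env,"wrist",n); st=env.get_state(); print(st["clock"],st["finger_gap"],np.degrees(st["joint_pos"]))
c,F,s,C,at,near=measure(n,-.1777)
p=c["p"]; w=at((p.min(2)>140)&near,.006); ph=cw(w); r=np.linalg.norm(w,axis=1)
k=(abs(ph-ph0)<9)&(r>.038)&(r<.046); print("pointer",k.sum(),cw(w[k].mean(0)),r[k].min(),r[k].max())
t=at((p.min(2)>140)&near,.046); k=(abs(cw(t)-ph0)<25)&(np.linalg.norm(t,axis=1)<.034); q=t[k]; d=np.linalg.svd(q-q.mean(0))[2][0]; d*=np.sign(d@q.mean(0)); print("stripe",cw(d),k.sum())
Rt=rot(st["orientation"]); print("tool phi",cw(-(Rt[:,0]@F[:,:2])))
u,v=proj(c,[C])[0].astype(int); y,x=max(v-120,0),max(u-120,0)
cv2.imwrite(f"pics/{n}c.png",cv2.resize(p[y:y+240,x:x+240,::-1],None,fx=2.4,fy=2.4))
E
python3 look.py w2 26
```

```text
9.2 0.08557562822151915 [-23.24142127 -14.41656231 -45.34627347  31.833557    13.65565705
   0.84405219]
C [ 0.52315144 -0.03323942  0.09402939] r 0.06096101009753299 0.9612403100775194
mark 80 26.51496534870156 0.06142119117235413
pointer 74 25.78010873190819 0.03809302410152856 0.04588115342645262
stripe 24.560957947117664 332
tool phi 25.724547661633572
```

View pics/w2c.png

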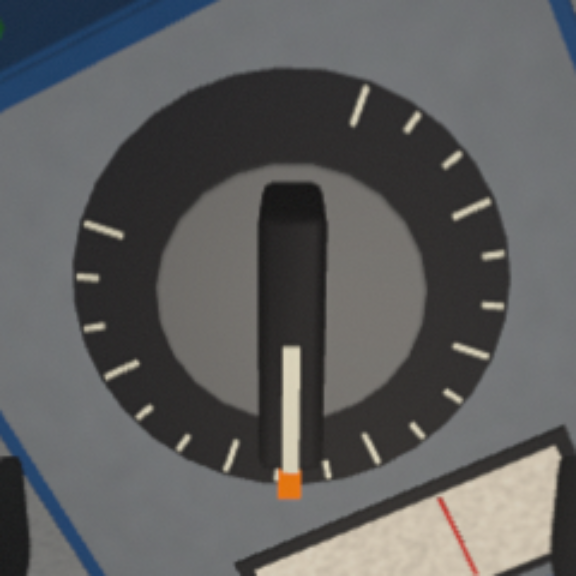

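The pointer (25.8°) and mark (26.0–26.5°) line up: in the crop the pointer stripe and the orange mark share the column x≈290. The dial is released. Next is the plunger.

Run:
```python
from meas import *
from workcell import env
st=env.get_state(); rel(st,[.4549,.2885,.16],downR(180)); rel(st,[.46,.06,.24],R.from_matrix(rot(st["orientation"])).as_matrix())
```

```text
turn [  7.9  29.3 -20.3] shift cm [14.56 29.3   2.96]
turn [-0.  0. -0.] shift cm [ 2.18  9.92 -4.65]
```

Request:
{"api": "carry_out", "payload": {
  "steps": [
    [[0, 0, 0], [0.7, 2, -2.5], 100],
    [[1, 4, -3], [1.4, 6, -4.6], 255],
    [[2, 8, -6], [2.2, 10, -4.7], 255],
    [[4, 14, -9], [5, 14.5, -3], 255],
    [[5, 19, -13], [8, 19, -1], 255],
    [[6.5, 24, -17], [11, 23.5, 1], 255],
    [[7.9, 29.3, -20.3], [13, 27, 2.3], 255],
    [[7.9, 29.3, -20.3], [14.5, 29.3, 3], 255]
  ],
  "force": 40
}}

```text
clock: 10.2
tcp_pos: [0.4569, 0.2908, 0.1535]
orientation: [-0.003, -0.001, 1.0, 0.0]
wrist_force: [-0.2, -0.1, 0.3]
finger_gap: 0.0002
grip_force: 0.0
```

Run:
```python
from meas import *
from workcell import env
snap(env,"wrist","w3"); snap(env,"top","t3"); st=env.get_state(); print(st["clock"],st["tcp_pos"],st["finger_gap"],st["wrist_force"]); rel(st,[.4549,.2885,.101],downR(180))
for n in("w3","t3"):
    c=load(n); p=c["p"]; h=cv2.cvtColor(p,cv2.COLOR_RGB2HSV); m=((h[...,0]>45)&(h[...,0]<85)&(h[...,1]>120)).astype(np.uint8)
    k=cv2.findContours(m,0,2)[0]
    if k:
        k=max(k,key=cv2.contourArea); W=onplane(c,k[:,0],np.array([0,0,1.]),.1); print(n,cv2.contourArea(k),W.min(0),W.max(0),(W.min(0)+W.max(0))/2)
p=load("w3")["p"]; q=load("t3")["p"]; cv2.imwrite("pics/both3.png",np.hstack([cv2.resize(p,(400,300)),cv2.resize(q,(400,300))])[:,:,::-1])
```

```text
10.3 [0.4556478  0.29081106 0.15363753] 6.20978726001699e-05 [-0.09263857 -0.46629253 -0.30175715]
turn [ 0.1 -0.3  0.2] shift cm [ 0.05 -0.24  5.26]
w3 5856.5 [0.42722863 0.26601323 0.1       ] [0.47702401 0.3156887  0.1       ] [0.45212632 0.29085097 0.1       ]
t3 183.0 [0.43170474 0.26455379 0.1       ] [0.45429071 0.31152975 0.1       ] [0.44299772 0.28804177 0.1       ]
```

View pics/both3.png

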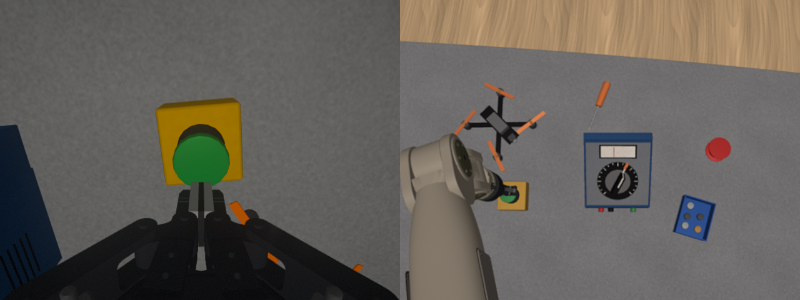

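Wrist view (left): the green head sits right ahead of the closed fingertips. Top view (right): the pointer and orange mark line up, and the drone is clear of the gripper. Now I'll press gradually.

Request:
{"api": "carry_out", "payload": {
  "steps": [
    [[0, 0, 0], [0.1, -0.1, 2], 255],
    [[0, 0, 0], [0.1, -0.1, 4], 255],
    [[0, 0, 0], [0.1, -0.1, 5], 255],
    [[0, 0, 0], [0.1, -0.1, 5.5], 255],
    [[0, 0, 0], [0.1, -0.1, 6], 255],
    [[0, 0, 0], [0.1, -0.1, 6.4], 255],
    [[0, 0, 0], [0.1, -0.1, 6.7], 255],
    [[0, 0, 0], [0.1, -0.1, 6.7], 255]
  ]
}}

```text
clock: 11.3
tcp_pos: [0.4552, 0.2874, 0.089]
orientation: [-0.001, 0.0, 1.0, 0.001]
wrist_force: [-1.8, -3.8, 5.5]
finger_gap: -0.0
grip_force: 2.7
```

Request:
{"api": "carry_out", "payload": {
  "steps": [
    [[0, 0, 0], [0, 0, 0.2], 255],
    [[0, 0, 0], [0, 0, 0.4], 255],
    [[0, 0, 0], [0, 0, 0.5], 255],
    [[0, 0, 0], [0, 0, 0.6], 255],
    [[0, 0, 0], [0, 0, 0.7], 255],
    [[0, 0, 0], [0, 0, 0.75], 255],
    [[0, 0, 0], [0, 0, 0.75], 255],
    [[0, 0, 0], [0, 0, 0.75], 255]
  ]
}}

```text
clock: 12.3
tcp_pos: [0.4552, 0.2874, 0.0821]
orientation: [-0.001, 0.0, 1.0, 0.001]
wrist_force: [-1.3, -3.8, 8.2]
finger_gap: 0.0002
grip_force: 3.9
```

Request:
{"api": "carry_out", "payload": {
  "steps": [
    [[0, 0, 0], [0, 0, 0.05], 255],
    [[0, 0, 0], [0, 0, 0.1], 255],
    [[0, 0, 0], [0, 0, 0.12], 255],
    [[0, 0, 0], [0, 0, 0.12], 255],
    [[0, 0, 0], [0, 0, 0.12], 255],
    [[0, 0, 0], [0, 0, 0.12], 255],
    [[0, 0, 0], [0, 0, 0.12], 255],
    [[0, 0, 0], [0, 0, 0.12], 255]
  ]
}}

```text
clock: 13.3
tcp_pos: [0.4553, 0.2874, 0.082]
orientation: [-0.001, 0.0, 1.0, 0.001]
wrist_force: [-4.5, -5.4, 16.5]
finger_gap: 0.0001
grip_force: 7.8
```

The force doubled to 16.5 N with no further travel, so the plunger is on its stop. I'll hold briefly, then release.

Request:
{"api": "carry_out", "payload": {
  "steps": [
    [[0, 0, 0], [0, 0, 0], 255],
    [[0, 0, 0], [0, 0, 0], 255],
    [[0, 0, 0], [0, 0, 0], 255],
    [[0, 0, 0], [0, 0, 0], 255],
    [[0, 0, 0], [0, 0, -1], 255],
    [[0, 0, 0], [0, 0, -3], 255],
    [[0, 0, 0], [0, 0, -7], 255],
    [[0, 0, 0], [0, 0, -12], 255]
  ]
}}

```text
clock: 14.3
tcp_pos: [0.4548, 0.2877, 0.2002]
orientation: [-0.002, -0.0, 1.0, 0.001]
wrist_force: [0.3, 0.6, 0.4]
finger_gap: 0.0001
grip_force: 0.0
```

Request:
{"api": "carry_out", "payload": {
  "steps": [
    [[0, 0, 0], [3, 0, 0], 255],
    [[0, 0, 0], [6, 0, 0], 255],
    [[0, 0, 0], [8, 0, 0], 255],
    [[0, 0, 0], [8, 0, 0], 255],
    [[0, 0, 0], [8, 0, 0], 255],
    [[0, 0, 0], [8, 0, 0], 255],
    [[0, 0, 0], [8, 0, 0], 255],
    [[0, 0, 0], [8, 0, 0], 255]
  ]
}}

```text
clock: 15.3
tcp_pos: [0.3756, 0.2875, 0.2001]
orientation: [-0.002, 0.0, 1.0, 0.001]
wrist_force: [1.0, -0.0, -0.3]
finger_gap: 0.0
grip_force: 0.0
```

Run:
```python
from meas import *
from workcell import env
snap(env,"wrist","w4"); snap(env,"top","t4"); st=env.get_state(); print(st["clock"],st["tcp_pos"],st["wrist_force"])
measure("t4",-.1777)
c=load("w4"); p,d=c["p"],c["d"]; h=cv2.cvtColor(p,cv2.COLOR_RGB2HSV); v,u=np.nonzero((h[...,0]>45)&(h[...,0]<85)&(h[...,1]>120)&(d>0)); print("plunger z",np.median(pts(c,np.c_[u,v],d[v,u])[:,2]))
cv2.imwrite("pics/both4.png",np.hstack([cv2.resize(p,(400,300)),cv2.resize(load("t4")["p"][210:330,270:430],(400,300),interpolation=cv2.INTER_CUBIC)])[:,:,::-1])
```

```text
15.4 [0.37541388 0.28746798 0.20014306] [-0.11938136 -0.02861191  0.61077838]
C [ 0.52439374 -0.03326316  0.09474271] r 0.060706908729026954 0.9510869565217391
mark 33 26.64072675453757 0.05456671225455468
plunger z 0.2893117000891645
```

View pics/both4.png

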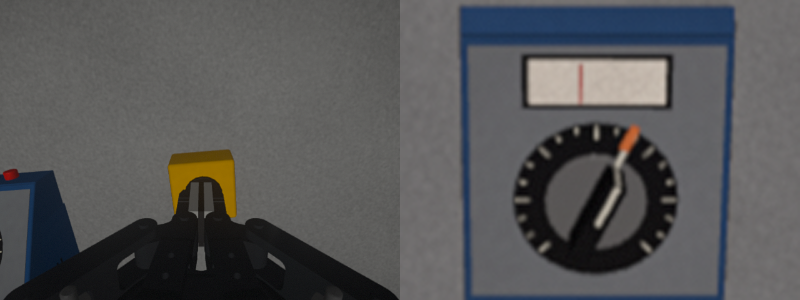

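The top view shows the pointer running straight into the orange mark, and the arm is clear of everything. In the wrist view the fingers hide the plunger. Handing in.

```bash
python3 -c "
from workcell import env
print(env.hand_in())"
```

```text
the job is handed in; nothing more can be done
None
```

The dial was turned about 122° clockwise to within 1° of the orange mark and let go; then the plunger was pressed to its stop (about 16.5 N), held for over half a second and released, and the job was handed in at about 15.4 s (no verdict came back).

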